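# Load the furniture tray and stack the lift tray on its ledges

### The arm

A 6-joint arm with a two-finger parallel gripper is mounted at the origin on a cart in front of the work surface, level with it; the furniture and walls round the work are solid. World frame = base frame: x ahead of the robot, y to its left, z up, the work surface at z = 0. Lengths are in m, angles in rad, forces in N, time in s.
With the tool pointing down it reaches from about 0.275 to 0.85 m from the base axis. Payload 19 kg.
Tool frame: the origin (TCP) lies on the centre line of the jaws, within the pads' length; the fingertips stand 14 mm ahead of it and the grasp point (between the pads) lies 5 mm behind it (ctrl.tip_extent is the distance from the TCP to the fingertips, in m); z points along the fingers, y is the direction in which the jaws open and shut (so a half turn about z gives the same grasp; the last joint's range is limited). The gripper opens to 85 mm and grips with 20 to 120 N. Pads are 22 mm wide; open, the fingers measure 114 mm over their backs; the gripper's body (76 mm by 85 mm) begins 54 mm behind the grasp point. The pads swing forward as they close: fully open they stand 13 mm farther back than shut.
Start: joints at [-1.246, 0.15, 1.437, -0, 1.554, -0.134], TCP at [0.255, -0.516, 0.216] pointing down, gripper open.
Joint ranges: [-2.8, 2.8], [-0.68, 2.1], [0.12, 2.68], [-1.39, 4.53], [0.16, 2.79], [-2.81, 2.81]. Speed limits (rad/s): [1.89, 1.89, 2.22, 3.01, 3.01, 3.01].

### API

Orientations are given as a unit quaternion [w, x, y, z].
In Python, from plant import ctrl gives the robot as it stands.
- The arm moves only by the tool move_arm, never from a script. Its argument "motion" is text: rows parted by semicolons, each of 4 numbers parted by spaces: the shift along the tool's x, y, z in cm, then the turn about the tool's z in degrees. A call has 1 to 20 rows; each row shifts and turns the commanded pose from where the row before left it, along the tool's axes as they then stand; what a row does not reach is not made up. A row lasts 1/10 s, in which the tool goes at most 50 mm and 8.59 degrees, less where a joint would pass 70% of its speed; a pose out of reach is approached as far as the arm can. A call with a gripper value outside its range is refused whole. "fingers" is the finger opening in cm, from 0 to 8.54, set as the call begins (left out, the last holds). The fingers move at their own pace and stop on an object; "grip_force" is the grip in N (left out, the last holds). Time passes only in rows, so rows that do not move let the fingers close. It gives the time, the measured TCP pose, the force and the opening at its end, in the units of the state.
- ctrl.get_state(): the state, without advancing time (a new reading comes with each control period).
- ctrl.snapshot(name): name is "scene" or "top" or "wrist"; returns the picture (384x512x3 uint8, blue, green, red); there is no depth.
- ctrl.get_calibration(name): a dict with "mtx" (3x3 intrinsics, pixels), "cam_to_world" (4x4, takes a point from camera to world coordinates); the wrist camera has in their place "tool_from_camera" (4x4, takes a point from camera to tool coordinates, whose origin is the TCP and whose axes are the flange's). Camera axes: x right, y down, z forward; pixel columns grow to the right and rows downward; lengths in m; the calibration is good to about 2 mm. A picture is of the moment at which its call begins: read the wrist's pose just before it. get_calibration takes no time and is no camera call.
- ctrl.hand_in(): hands the job in, once; it reports no verdict.
Trained networks look in the newest picture that a camera, given by its name, has taken for a name from the list of things; names that differ only in an ending like _2 or _b are one class to them, and where a whole thing is asked for, a point or a joint stands for the part that bears it (a point fixed in the world has none). Each returns a list of dicts, best first, with "p" (0 to 1); they miss things now and then, are a little off and sometimes report something else, mostly with a low value. They report only what shows in the picture. A call takes as long as a camera call. They do not tell look-alikes from the thing itself.
- ctrl.masks_of(camera, target): "pixels" (384x512 bool, what is visible of it) and "rect" ([left, top, right, bottom] in pixels, round what is visible of it).
- ctrl.tip_of(camera, target): "centre" ([column, row] in pixels: a listed point, or the origin of a listed thing).
The state is a dict: "time": time; "qpos": joint angles; "qvel": joint speeds; "tau": joint torques, N m; "tool_pos": TCP position; "eef_rot": TCP orientation; "ft_force": force on the tool from outside, world axes, zero at the start; "moment": the same for the moment, N m; "gripper_width": opening from 0.0 (shut) to 1.0 (fully open).
Only numpy, scipy, OpenCV 4.12 (cv2) and the standard library are available. Lean on these libraries where they do the work, as an engineer would, in place of code of your own. Each camera call takes 0.05 s, during which the arm holds its last target.

### The job

Sort the two metal bars into the base tray: the long one flat in the full-length row, the short one flat in the short row, clear of the cross stop. Then take the lift tray by its handle, turn it half a turn from the base tray's way round, and lower it (do not drop it) onto the base tray so that it sits level on the three ledges inside the rim instead of nesting down over the bars. Leave the other things on the table where they are.

Things in the scene. Friction and masses are not known exactly. Their poses are not given: they have to be found in the camera images.
- base_tray: Grey open metal tray, fixed to the table, 160 (x) x 176 (y) x 52 mm high; origin at the centre of its underside, y along its length, z up. Walls 3 mm, inner floor 4 mm above the underside. Inside 140 x 156 mm up to 27 mm high, 154 x 170 mm above that. A low divider (x -2 to +2, 12 mm high) parts the floor into two rows along y: the full-length row on the -x side, the short row on the +x side.
- base_ledge (a point): Top of the base tray's single ledge (x -20 to +20) at its +y end, 79 mm from the middle, 44 mm above the underside, 8 mm below the rim. Two more ledges of that height are in the corners of its -y end (x 36 to 77 either side). Each sticks out 12 mm from the end wall. Axes as the tray's.
- long_row (a point): Middle of the floor of the full-length row: at x -36, y 0 in the base tray, 4 mm above its underside. The row is 68 mm wide and 156 long (146 between the ledges above). Axes as the base tray's; the row runs along y.
- short_row (a point): Middle of the floor of the short row: at x +36, y -24 in the base tray, 4 mm above its underside. The row is 68 mm wide and runs along y from a ledge at y -73 to a cross stop (18 mm high above the floor) at y +26: 99 mm. The small empty space beyond the cross stop is not the short row.
- lift_tray: Loose grey tray with the base tray's rim size and ledges (single at +y, two at -y), 0.28 to 0.46 kg, wooden handle along y. Origin: centre of underside, z up. Its lower 24 mm is 146 x 162 mm: 4 mm play all round in the base's rim. Notches there let it nest (underside 28 mm up) the same way round; half a turn round it rests on the ledges (44 mm up). It starts the same way round within 0.4 rad.
- handle (a point): Centre of the lift tray's grip bar, on the tray's middle axis, 75 mm above its underside. The bar is 12 mm wide (x), 124 mm long (y), 18 mm high, its top 32 mm above the rim, with 24 mm open below it. Axes as the lift tray's.
- single_end (a point): Point on the top of the lift tray's single ledge, at its +y end, 79 mm from the middle, 44 mm above the underside.
- long_bar_mid (a point): Centre of the long cast metal bar, 21 (x) x 109 (y) x 23 (z) mm, about 0.19 kg, lying flat; y along its length. It starts on the table.
- short_bar_mid (a point): Centre of the short cast metal bar, 21 (x) x 71 (y) x 22 (z) mm, about 0.12 kg, lying flat; y along its length. It starts on the table.
- quoin_a: Bystander: black quoin, 22 x 55 x 18 mm; origin at its underside. Leave alone.
- tape: Bystander: round black tape measure, 66 x 64 x 31 mm; origin at its underside. Leave alone.
- pad: Bystander: small stamp pad, 30 x 75 x 18 mm; origin at its underside. Leave alone.
- key: Bystander: T-handled key, 88 x 129 x 17 mm; origin at its underside. Leave alone.
Things that resemble listed ones, but are neither listed nor needed, are in the scene too. What is shaped like the part that bears short_bar_mid but brown or green is not meant.

How it is judged:
On the way:
1. both bars lie flat on the floor of the base tray, the long one in the full-length row and the short one in the short row (x of long_bar_mid in the frame of base_tray between -0.062 and -0.01 m and y of long_bar_mid in the frame of base_tray between -0.03 and 0.03 m and z of long_bar_mid in the frame of base_tray between 0.01 and 0.02 m and angle between the y axis of each of long_bar_mid, short_bar_mid and the y axis of base_tray, either way round below 0.45 rad and x of short_bar_mid in the frame of base_tray between 0.01 and 0.062 m and y of short_bar_mid in the frame of base_tray between -0.048 and -0.006 m and z of short_bar_mid in the frame of base_tray between 0.01 and 0.02 m), for 0.2 s.
At the end, for the whole second after the job is handed in: Each bar on the base tray's floor with its centre in its row, within 0.45 rad of the row. Lift tray on the ledges half a turn round: underside 40.5 to 47.5 mm above the base tray's, centred within 9 mm, level within 0.035 rad, single-ledge end over the two-ledge end (all of step 1 and z of lift_tray in the frame of base_tray between 0.0405 and 0.0475 m and horizontal distance between lift_tray and base_tray below 0.009 m and angle between lift_tray's own z axis and vertical below 0.035 rad and y of single_end in the frame of base_tray below -0.05 m); the robot touches nothing.
It fails at once if the quoin was moved more than 30 mm (distance of quoin_a from where it was at the start of the episode above 0.03 m).
It fails at once if the tape measure was moved more than 30 mm (distance of tape from where it was at the start of the episode above 0.03 m).
It fails at once if the stamp pad was moved more than 30 mm (distance of pad from where it was at the start of the episode above 0.03 m).
It fails at once if the quoin key was moved more than 30 mm (distance of key from where it was at the start of the episode above 0.03 m).
It fails at once if the lift tray was dropped (falling free faster than 0.6 m/s) (linear speed of lift_tray above 0.6 m/s and contact force between the fingers and lift_tray below 0.3 N).
It also fails if it takes over 72 s, if anything falls off the work surface, if the arm or the gripper's body presses on something with over 40 N, if the wrist force passes 120 N, or if a joint passes its speed limit or range.

## Working session

There is one attempt and no reset: what is moved stays moved. The work goes in short steps, Python scripts to look and compute and a tool call to move; the robot and the scene stay as the last step left them, time stands still between calls to the robot, and variables do not carry over. Pictures are saved under pics/ and viewed, and the job is handed in when it is done.

Besides the shell and the picture viewer there is one more tool, called after "Emit:" by a JSON object that holds its "api" and its "payload", one argument or row to a line. move_arm: Moves the arm, as the interface text tells. Its arguments: {"type":"object","properties":{"motion":{"type":"string"},"fingers":{"type":"number"},"grip_force":{"type":"number"}},"required":["motion"]}

```bash
ls; mkdir -p pics; python3 - <<'E'
from plant import ctrl
import cv2,json
for n in ["scene","top","wrist"]:
    im=ctrl.snapshot(n); cv2.imwrite(f"pics/{n}0.png",im)
    print(n,{k:v.tolist() if hasattr(v,'tolist') else v for k,v in ctrl.get_calibration(n).items()})
print(ctrl.get_state())
E
```

```text
pics
scene {'mtx': [[463.57390026085625, 0.0, 255.12940013727604], [0.0, 463.57390026085625, 187.99029910175835], [0.0, 0.0, 1.0]], 'cam_to_world': [[-0.793959902330245, -0.3256468232574067, 0.5134022010023984, -0.3045203084339159], [-0.6078558467518651, 0.40881615006172334, -0.680720665925667, 1.1318990099597088], [0.011787411137344312, -0.8525394430471062, -0.5225299560672185, 1.01187594479883], [0.0, 0.0, 0.0, 1.0]]}
top {'mtx': [[423.4447185470456, 0.0, 255.41472949019618], [0.0, 423.4447185470456, 195.37101545631472], [0.0, 0.0, 1.0]], 'cam_to_world': [[0.021635119465505722, -0.9836843870782394, 0.17859716745856236, 0.3136497510318881], [-0.999751647021339, -0.022241804037862505, -0.0013951456056216466, -0.06139403820091716], [0.005344706150281472, -0.1785226281781942, -0.9839212902181339, 1.5906570810960683], [0.0, 0.0, 0.0, 1.0]]}
wrist {'mtx': [[305.87423648020643, 0.0, 260.3119003016234], [0.0, 305.87423648020643, 193.4278085313731], [0.0, 0.0, 1.0]], 'tool_from_camera': [[0.00011003554990182422, -0.962878646093184, -0.2699346231774115, 0.06818578289334021], [0.9999999488285
[... 152 characters left out ...]
9509780865], [0.0, 0.0, 0.0, 1.0]]}
{'time': 0.15, 'qpos': array([-1.24600070e+00,  1.50873442e-01,  1.43785286e+00, -1.69530938e-05,
        1.55379928e+00, -1.34002894e-01]), 'qvel': array([ 0.00058651, -0.00230704, -0.00318618,  0.00234009,  0.00107568,
        0.00089414]), 'tau': array([ 2.12178034e-03, -7.13386416e+01, -5.71040583e+01, -2.80590893e-05,
        7.22752913e-03,  1.16485560e-05]), 'tool_pos': array([ 0.25456233, -0.51535796,  0.21562828]), 'eef_rot': array([-4.63534080e-04,  9.73803035e-01,  2.27392680e-01, -5.28680612e-05]), 'ft_force': array([0.07913645, 0.81702897, 1.06080946]), 'moment': array([0.01577531, 0.03268453, 0.01406415]), 'gripper_width': 1.0015945467241645}
```

View pics/top0.png

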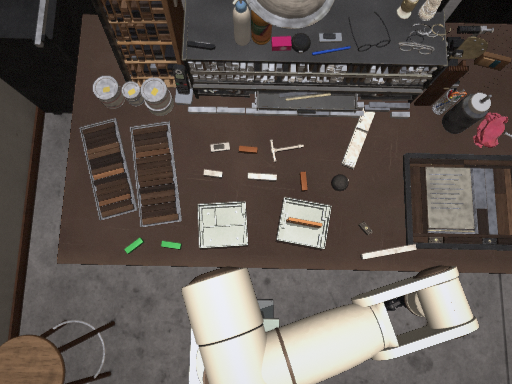

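View pics/scene0.png

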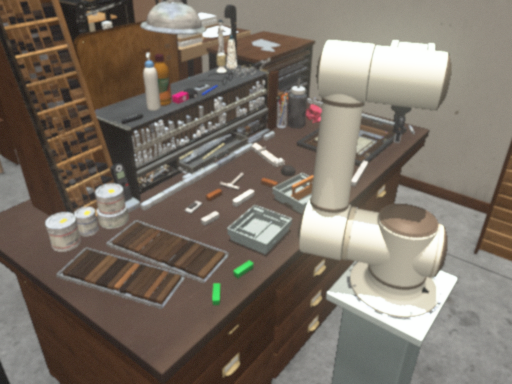

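View pics/wrist0.png

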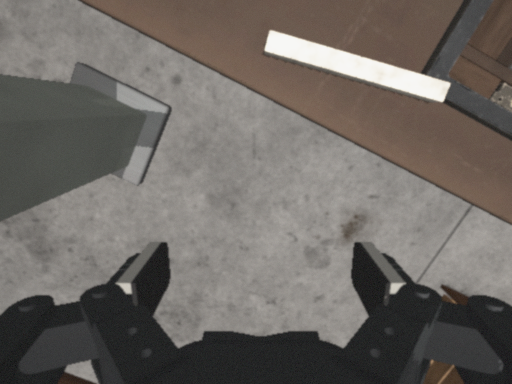

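The top view shows the base tray at about (223,225), the lift tray with its handle at (304,222), and white bars at (213,173) and (262,176). The brown and green ones are look-alikes. Next I'll run the networks and zoom in.

```bash
cat > h.py <<'E'
from plant import ctrl
import cv2,numpy as np
def ray(name,uv,z,state=None):
    c=ctrl.get_calibration(name);K=c['mtx']
    T=np.array(c['cam_to_world']) if name!='wrist' else tool(state)@np.array(c['tool_from_camera'])
    d=T[:3,:3]@np.linalg.solve(np.array(K),[uv[0],uv[1],1.]);o=T[:3,3]
    return o+d*(z-o[2])/d[2]
def tool(s):
    from scipy.spatial.transform import Rotation as R
    w,x,y,z=s['eef_rot'];T=np.eye(4);T[:3,:3]=R.from_quat([x,y,z,w]).as_matrix();T[:3,3]=s['tool_pos'];return T
def proj(name,P,state=None):
    c=ctrl.get_calibration(name)
    T=np.array(c['cam_to_world']) if name!='wrist' else tool(state)@np.array(c['tool_from_camera'])
    p=(np.linalg.inv(T)@np.c_[np.atleast_2d(P),np.ones(len(np.atleast_2d(P)))].T)[:3]
    q=np.array(c['mtx'])@p; return (q[:2]/q[2]).T
def maskpose(name,m,z,state=None):
    cs,_=cv2.findContours(m.astype(np.uint8),0,1);c=max(cs,key=cv2.contourArea)[:,0]
    P=np.array([ray(name,u,z,state)[:2] for u in c]).astype(np.float32)
    r=cv2.minAreaRect(P*1000);b=cv2.boxPoints(r)
    e=[b[1]-b[0],b[2]-b[1]];l=max(e,key=lambda v:np.hypot(*v))
    return np.round(r[0],1),np.round(sorted(r[1]),1),round(float(np.degrees(np.arctan2(l[1],l[0]))%180),1)
E
python3 - <<'E'
from h import *
im=ctrl.snapshot("top")
cv2.imwrite("pics/topz.png",cv2.resize(im[130:260,110:360],None,fx=3.2,fy=3.2,interpolation=cv2.INTER_CUBIC))
for t,z in [("base_tray",.052),("lift_tray",.052),("handle",.084),("long_bar_mid",.023),("short_bar_mid",.022),("quoin_a",.018),("tape",.03),("pad",.018),("key",.015)]:
    for r in ctrl.masks_of("top",t)[:5]:
        print(t,round(r['p'],2),r['rect'],*maskpose("top",r['pixels'],z))
for t,z in [("base_tray",0),("lift_tray",0),("base_ledge",.044),("long_row",.004),("short_row",.004),("single_end",.044),("handle",.075),("long_bar_mid",.012),("short_bar_mid",.011)]:
    for r in ctrl.tip_of("top",t)[:5]:
        print(t,round(r['p'],2),np.round(r['centre'],1),np.round(ray("top",r['centre'],z)*1000,1))
E
```

```text
base_tray 0.63 [195.4, 201.3, 247.1, 251.4] [483.8  54.9] [167.5 177.5] 94.6
lift_tray 0.63 [279.6, 196.9, 329.4, 247.0] [ 496.3 -241.4] [166.7 184.1] 81.4
handle 0.71 [281.0, 195.9, 333.4, 248.3] [ 493.8 -237.6] [159.3 176.1] 79.4
long_bar_mid 0.69 [249.5, 171.4, 277.4, 182.4] [670.7 -87. ] [ 25.  106.7] 88.0
short_bar_mid 0.67 [239.8, 145.5, 258.3, 150.6] [776.7 -29.3] [19.9 57.6] 91.2
short_bar_mid 0.55 [301.8, 174.8, 311.2, 189.7] [ 657.9 -244.1] [23.8 70.9] 5.8
short_bar_mid 0.53 [124.7, 235.2, 143.3, 255.1] [401.7 379.2] [24.8 74.5] 129.9
short_bar_mid 0.49 [208.0, 171.3, 224.1, 176.6] [679.4  99.3] [18.7 62. ] 83.0
short_bar_mid 0.49 [161.6, 241.3, 182.2, 246.8] [407.  243.7] [21.2 68.2] 83.2
quoin_a 0.63 [361.2, 222.4, 371.8, 237.7] [ 483.  -476.5] [21.6 46.4] 44.8
tape 0.59 [330.1, 177.2, 349.0, 193.1] [ 653.6 -381.5] [57.8 61.4] 91.3
pad 0.55 [214.1, 142.8, 230.5, 150.4] [786.4  76.8] [30.8 71.1] 98.7
key 0.7 [273.0, 146.1, 302.0, 161.5] [ 775.2 -133.4] [19.3 24. ] 0.8
key 0.58 [248.0, 172.5, 278.9, 183.1] [672.6 -87.1] [ 25.5 107.6] 88.2
base_tray 0.74 [219.2 224.5] [487.7  70.4   0. ]
lift_tray 0.81 [303.  222.6] [ 502.  -245.6    0. ]
base_ledge 0.93 [196.9 225. ] [479.3 148.3  44. ]
base_ledge 0.21 [306.2 221.2] [ 502.2 -252.2   44. ]
long_row 0.83 [222.6 234.8] [448.9  55.9   4. ]
short_row 0.85 [229.8 217.5] [514.7  31.1   4. ]
short_row 0.74 [285.9 147.2] [ 794.7 -178.1    4. ]
short_row 0.22 [367.  228.4] [ 484.9 -485.9    4. ]
single_end 0.96 [282.  220.3] [ 503.5 -163.3   44. ]
handle 0.75 [306.6 222.3] [ 494.5 -249.8   75. ]
long_bar_mid 0.64 [263.7 177.4] [670.6 -93.8  12. ]
short_bar_mid 0.64 [247.5 147.2] [789.2 -28.9  11. ]
short_bar_mid 0.6 [170.3 244.3] [408.8 248.   11. ]
short_bar_mid 0.57 [303.  183.1] [ 652. -244.   11.]
short_bar_mid 0.55 [131.7 245.9] [399.8 390.5  11. ]
short_bar_mid 0.41 [216.  173.7] [681.2  88.9  11. ]
```

View pics/topz.png

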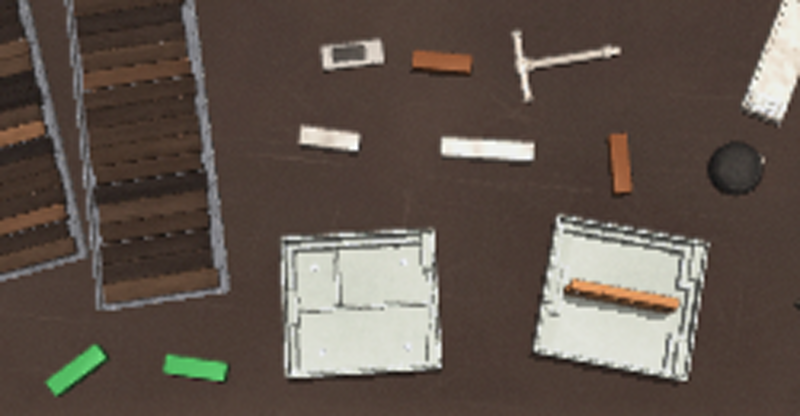

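```bash
cat >> h.py <<'E'
def th(s): 
    x=tool(s)[:3,0]; return np.degrees(np.arctan2(x[1],x[0]))
def plan(x,y,z,theta,n=None,step=42,start=None,turn=None):
    """rows to reach world mm, theta deg; rounded"""
    s=ctrl.get_state()
    p=np.array(s['tool_pos'])*1000 if start is None else np.array(start[:3],float); t0=th(s) if start is None else start[3]
    d=(theta-t0+180)%360-180 if turn is None else turn
    g=np.array([x,y,z],float)
    if n is None: n=int(max(np.ceil(np.linalg.norm(g-p)/step),np.ceil(abs(d)/8),1))
    rows=[];t=t0;cur=p.copy()
    for i in range(n):
        tgt=p+(g-p)*(i+1)/n; w=tgt-cur; a=np.radians(t)
        X=np.array([np.cos(a),np.sin(a),0]);Y=np.array([np.sin(a),-np.cos(a),0])
        r=np.round([w@X/10,w@Y/10,-w[2]/10],2); rt=round(-(t0+d*(i+1)/n-t),1)
        cur=cur+X*r[0]*10+Y*r[1]*10-np.array([0,0,r[2]*10]); t-=rt
        rows.append("%g %g %g %g"%(*r,rt))
    print(n,"; ".join(rows)); return [*cur,t]
E
python3 - <<'E'
from h import *
print(ctrl.tip_extent)
plan(672,-88,190,88)
E
```

```text
0.014
15 3.76 -1.32 0.17 -4.1; 3.84 -1.05 0.18 -4.1; 3.91 -0.78 0.17 -4.1; 3.95 -0.49 0.18 -4.2; 3.98 -0.2 0.17 -4.1; 3.98 0.08 0.17 -4.1; 3.97 0.37 0.18 -4.1; 3.93 0.65 0.17 -4.1; 3.87 0.93 0.18 -4.1; 3.8 1.2 0.17 -4.1; 3.7 1.47 0.17 -4.2; 3.58 1.74 0.18 -4.1; 3.45 2 0.17 -4.1; 3.3 2.23 0.18 -4.1; 3.13 2.46 0.17 -4.1
```

Emit:
{"api": "move_arm", "payload": {
  "motion": "3.76 -1.32 0.17 -4.1; 3.84 -1.05 0.18 -4.1; 3.91 -0.78 0.17 -4.1; 3.95 -0.49 0.18 -4.2; 3.98 -0.2 0.17 -4.1; 3.98 0.08 0.17 -4.1; 3.97 0.37 0.18 -4.1; 3.93 0.65 0.17 -4.1; 3.87 0.93 0.18 -4.1; 3.8 1.2 0.17 -4.1; 3.7 1.47 0.17 -4.2; 3.58 1.74 0.18 -4.1; 3.45 2 0.17 -4.1; 3.3 2.23 0.18 -4.1; 3.13 2.46 0.17 -4.1; 0 0 0 0; 0 0 0 0"
}}

```text
time: 2.8
tool_pos: [0.6721, -0.0874, 0.1894]
eef_rot: [-0.0, 0.719, 0.695, -0.0]
ft_force: [-0.8, -0.2, -0.9]
gripper_width: 0.998
```

```bash
python3 - <<'E'
from h import *
s=ctrl.get_state();print(s['tool_pos'],th(s),s['time'],s['qpos'])
im=ctrl.snapshot("wrist");cv2.imwrite("pics/w1.png",im)
for t,z in [("long_bar_mid",.023),("short_bar_mid",.022)]:
  for r in ctrl.masks_of("wrist",t)[:4]:
    print(t,round(r['p'],2),r['rect'],*maskpose("wrist",r['pixels'],z,s))
E
```

```text
[ 0.67211966 -0.08738243  0.18937088] 88.03567905011168 2.8 [-2.42785993e-01  3.75744772e-01  1.20967258e+00 -1.09106378e-04
  1.55715538e+00 -2.08500631e-01]
long_bar_mid 0.97 [252.3, 119.2, 274.4, 221.8] [673.  -86.5] [ 20.9 107.9] 88.6
short_bar_mid 0.7 [343.4, 78.8, 378.8, 149.9] [777.1 -30.1] [26.9 70.5] 85.9
short_bar_mid 0.66 [252.9, 0.0, 269.5, 22.8] [678.8  69.3] [17.7 20.8] 178.0
short_bar_mid 0.64 [225.8, 283.9, 285.0, 308.3] [ 659.4 -238.9] [35.4 70.9] 6.3
short_bar_mid 0.46 [0.0, 1.7, 159.8, 136.0] [480.7  27. ] [125.2 171.6] 3.7
```

View pics/w1.png

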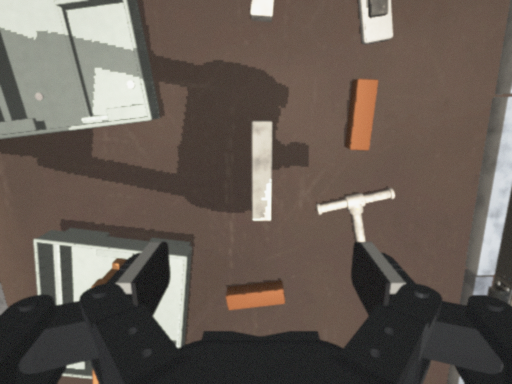

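The wrist view shows the long bar at px (262,170), clear of the key and the brown block. The network and top view agree, so I'll descend on it.

Emit:
{"api": "move_arm", "payload": {
  "motion": "0.08 0.09 4.5 -0.6; 0 0 4.5 0; 0 0 4.3 0; 0 0 2.5 0; 0 0 1.5 0; 0 0 0 0",
  "fingers": 6
}}

```text
time: 3.55
tool_pos: [0.6719, -0.0877, 0.0157]
eef_rot: [-0.001, 0.716, 0.698, -0.001]
ft_force: [-0.4, 0.6, 1.2]
gripper_width: 0.701
```

Emit:
{"api": "move_arm", "payload": {
  "motion": "0 0 0 0; 0 0 0 0; 0 0 0 0; 0 0 0 0; 0 0 0 0",
  "fingers": 0,
  "grip_force": 60
}}

```text
time: 4.05
tool_pos: [0.6731, -0.0872, 0.0175]
eef_rot: [0.0, 0.716, 0.698, 0.0]
ft_force: [-0.8, 0.2, 0.3]
gripper_width: 0.0
```

```bash
python3 - <<'E'
from h import *
s=ctrl.get_state();print(s['tool_pos'],th(s),s['time'],s['gripper_width']*85,s['ft_force'])
E
```

```text
[ 0.67309423 -0.08718957  0.01748681] 88.59067883268546 4.05 0.014842384238610336 [-0.79857362  0.19708829  0.29141217]
```

```bash
python3 - <<'E'
from h import *
s=ctrl.get_state()
im=ctrl.snapshot("wrist");cv2.imwrite("pics/w2.png",im)
im=ctrl.snapshot("scene");cv2.imwrite("pics/s2.png",cv2.resize(im[120:280,130:400],None,fx=2.9,fy=2.9))
E
```

```text
(no output)
```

View pics/w2.png

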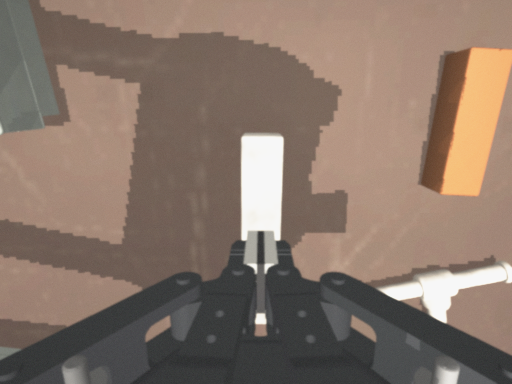

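View pics/s2.png

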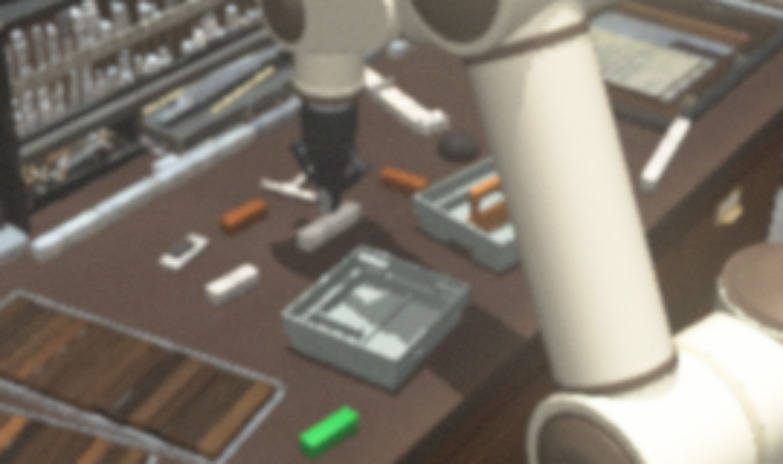

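```bash
python3 - <<'E'
from h import *
im=cv2.imread("pics/w2.png");cv2.imwrite("pics/w2z.png",cv2.resize(im[120:384,160:370],None,fx=2.2,fy=2.2,interpolation=cv2.INTER_CUBIC))
s=ctrl.get_state();print(s['tool_pos'],s['gripper_width'],s['time'],s['ft_force'])
T=tool(s)
for x in (-11,0,11):
  print([ (z,np.round(proj("wrist",(T@[x/1000,0,z/1000,1])[:3],s)[0]).tolist()) for z in (-20,-5,0,14)])
E
```

```text
[ 0.6729635  -0.08714931  0.01719491] -0.0005818512083356748 4.15 [0.29537618 0.94310708 0.26444106]
[(-20, [260.0, 270.0]), (-5, [260.0, 256.0]), (0, [260.0, 252.0]), (14, [260.0, 242.0])]
[(-20, [260.0, 250.0]), (-5, [260.0, 238.0]), (0, [260.0, 234.0]), (14, [260.0, 225.0])]
[(-20, [260.0, 229.0]), (-5, [260.0, 219.0]), (0, [260.0, 215.0]), (14, [260.0, 207.0])]
```

View pics/w2z.png

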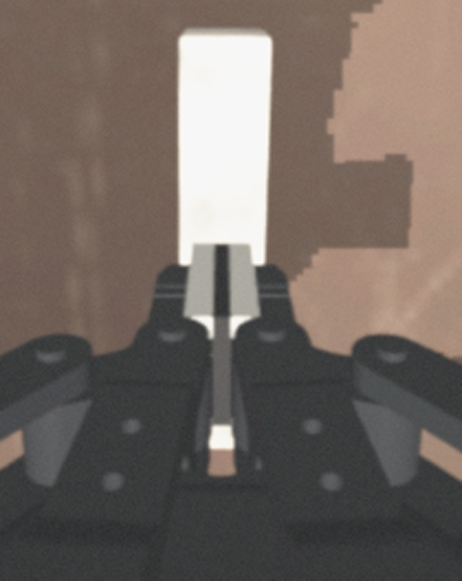

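```bash
python3 - <<'E'
from h import *
for z in (0,.0035,.023,.03,.04,.05): print(z,(proj("scene",[.673,-.087,z])[0]-[130,120])*2.9, (proj("scene",[.673,-.033,z])[0]-[130,120])*2.9)
im=ctrl.snapshot("scene");cv2.imwrite("pics/s3.png",cv2.resize(im[150:220,200:300],None,fx=7,fy=7,interpolation=cv2.INTER_CUBIC))
for z in (0,.0035,.023,.03,.04,.05): print(z,(proj("scene",[.673,-.087,z])[0]-[200,150])*7)
E
```

```text
0 [328.82079901 230.43700316] [303.93578011 247.38240028]
0.0035 [328.81713064 228.31130991] [303.90705549 245.23082654]
0.023 [328.79655969 216.39115456] [303.74595662 233.16396063]
0.03 [328.78911982 212.08000348] [303.68768332 228.79908775]
0.04 [328.7784401  205.89147402] [303.60402553 222.5328282 ]
0.05 [328.76769953 199.66768459] [303.51988134 216.23013565]
0 [303.70537693 346.227249  ]
0.0035 [303.69652224 341.09626531]
0.023 [303.64686823 312.32347651]
0.03 [303.62890991 301.91724978]
0.04 [303.60313127 286.97942005]
0.05 [303.57720575 271.95648004]
```

View pics/s3.png

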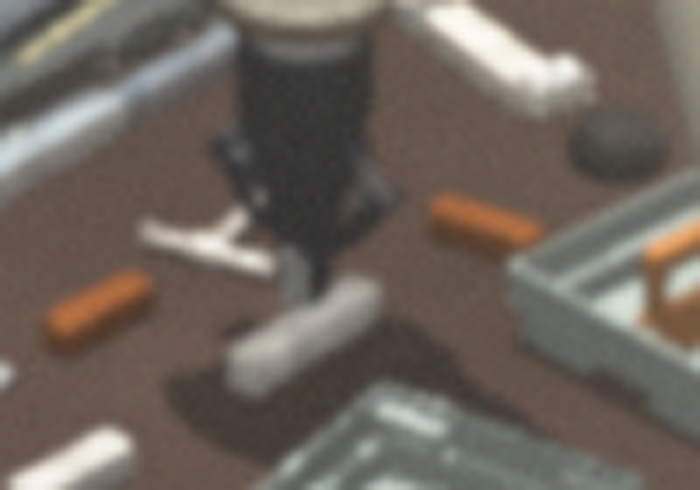

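The fingers shut at the top edge of the bar, so their tips stand higher than the numbers suggest. I'll open them and probe downward while watching the force.

Emit:
{"api": "move_arm", "payload": {
  "motion": "0 0 -0.5 0; 0 0 0 0; 0 0 0 0; 0 0 0 0; 0 0 0 0; 0 0 0 0",
  "fingers": 5
}}

```text
time: 4.8
tool_pos: [0.6728, -0.0872, 0.0219]
eef_rot: [-0.0, 0.716, 0.698, -0.0]
ft_force: [-0.2, 0.1, 0.3]
gripper_width: 0.584
```

```bash
python3 - <<'E'
from h import *
s=ctrl.get_state();print(s['tool_pos'],s['gripper_width'],s['time'],s['ft_force'])
im=ctrl.snapshot("scene");cv2.imwrite("pics/s4.png",cv2.resize(im[150:220,200:300],None,fx=7,fy=7,interpolation=cv2.INTER_CUBIC))
im=ctrl.snapshot("wrist");cv2.imwrite("pics/w4.png",im)
E
```

```text
[ 0.67284899 -0.08716471  0.02191134] 0.5837689737292017 4.8 [-0.197864    0.13201048  0.33799723]
```

View pics/s4.png

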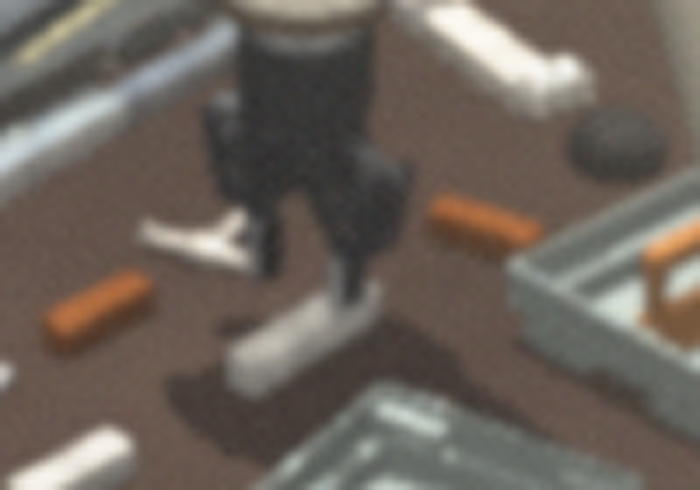

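View pics/w4.png

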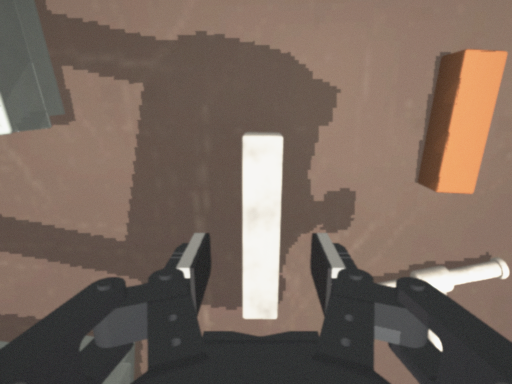

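Emit:
{"api": "move_arm", "payload": {
  "motion": "0 0 0.8 0; 0 0 0.6 0; 0 0 0 0; 0 0 0 0",
  "fingers": 4
}}

```text
time: 5.3
tool_pos: [0.6727, -0.0871, 0.0076]
eef_rot: [-0.0, 0.716, 0.698, -0.0]
ft_force: [-0.3, -0.7, 0.2]
gripper_width: 0.468
```

```bash
python3 - <<'E'
from h import *
s=ctrl.get_state();print(s['tool_pos'],s['gripper_width'],s['time'],s['ft_force'])
im=ctrl.snapshot("scene");cv2.imwrite("pics/s5.png",cv2.resize(im[150:220,200:300],None,fx=7,fy=7,interpolation=cv2.INTER_CUBIC))
E
```

```text
[ 0.67273649 -0.08711325  0.00761468] 0.4675697474547274 5.3 [-0.31399357 -0.69350094  0.21958787]
```

View pics/s5.png

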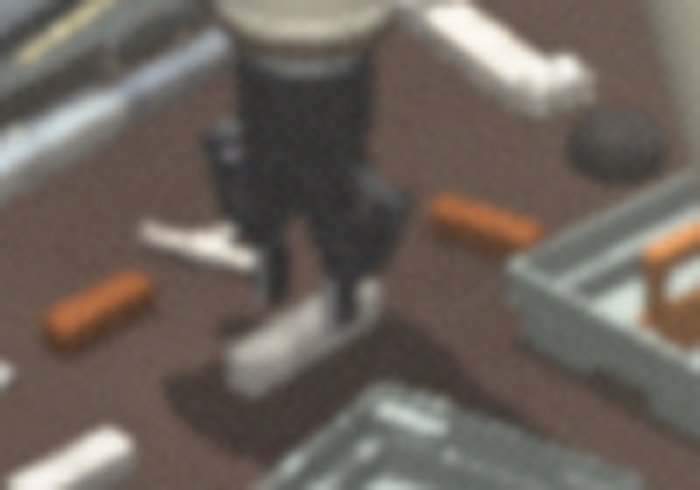

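Emit:
{"api": "move_arm", "payload": {
  "motion": "0 0 0.4 0; 0 0 0.3 0; 0 0 0 0"
}}

```text
time: 5.65
tool_pos: [0.6726, -0.0871, 0.0004]
eef_rot: [-0.0, 0.716, 0.698, -0.0]
ft_force: [-0.3, -0.0, 0.2]
gripper_width: 0.463
```

```bash
python3 - <<'E'
from h import *
s=ctrl.get_state();print(s['tool_pos'],s['gripper_width'],s['time'],s['ft_force'])
im=ctrl.snapshot("scene");cv2.imwrite("pics/s6.png",cv2.resize(im[150:220,200:300],None,fx=7,fy=7,interpolation=cv2.INTER_CUBIC))
for z in (0,.01,.02,.03):print(z,(proj("scene",[.650,-.087,z])[0]-[200,150])*7,(proj("scene",[.695,-.087,z])[0]-[200,150])*7)
E
```

```text
[ 6.72622187e-01 -8.71021311e-02  3.96955455e-04] 0.4633333829420237 5.65 [-0.3060023  -0.02963318  0.23649067]
0 [335.23705148 359.88842225] [273.91694573 333.32134009]
0.01 [335.30092854 345.14627007] [273.8083558  318.68729383]
0.02 [335.36516879 330.32029925] [273.69915614 303.9710764 ]
0.03 [335.42977533 315.40979291] [273.58934158 289.17199378]
```

View pics/s6.png

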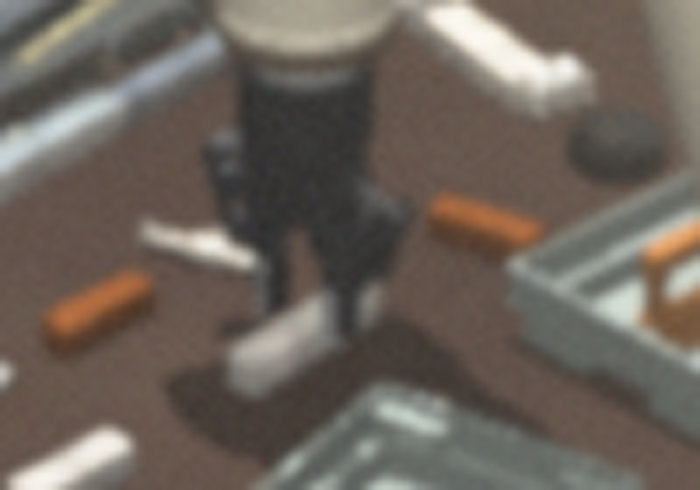

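Emit:
{"api": "move_arm", "payload": {
  "motion": "0 0 0.4 0; 0 0 0.3 0; 0 0 0 0"
}}

```text
time: 6.0
tool_pos: [0.6726, -0.0871, -0.0067]
eef_rot: [-0.0, 0.716, 0.698, -0.0]
ft_force: [0.0, 0.4, 0.1]
gripper_width: 0.469
```

Emit:
{"api": "move_arm", "payload": {
  "motion": "0 0 0 0; 0 0 0 0; 0 0 0 0; 0 0 0 0",
  "fingers": 0,
  "grip_force": 60
}}

```text
time: 6.4
tool_pos: [0.6731, -0.0872, -0.0057]
eef_rot: [0.0, 0.716, 0.698, 0.0]
ft_force: [-0.9, 0.5, 2.2]
gripper_width: 0.227
```

```bash
python3 - <<'E'
from h import *
s=ctrl.get_state();print(s['tool_pos'],s['gripper_width'],s['time'],s['ft_force'])
im=ctrl.snapshot("scene");cv2.imwrite("pics/s7.png",cv2.resize(im[150:220,200:300],None,fx=7,fy=7,interpolation=cv2.INTER_CUBIC))
im=ctrl.snapshot("wrist");cv2.imwrite("pics/w7.png",im)
E
```

```text
[ 0.67306442 -0.08721613 -0.00572353] 0.22692884315740044 6.4 [-0.94683584  0.50294093  2.23193274]
```

View pics/s7.png

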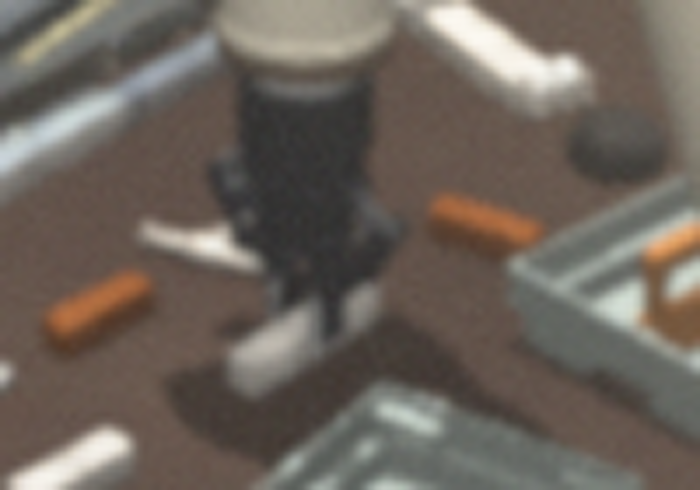

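View pics/w7.png

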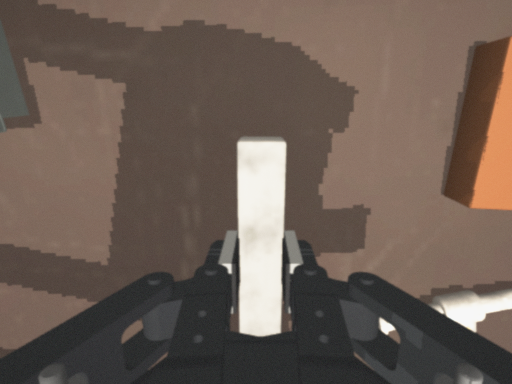

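The bar is gripped (width 0.227). The real fingertips stand well behind the stated position, so I'll work from what I observe. Next I'll lift and look at the base tray from above.

```bash
python3 - <<'E'
from h import *
c=plan(673,-87,70,88.6,n=3)
c=plan(500,58,200,94.6,start=c)
E
```

```text
3 0.01 -0 -2.52 -0; 0 -0.01 -2.53 -0; 0.01 0 -2.52 -0
7 2.01 -2.52 -1.86 -0.9; 2.05 -2.49 -1.85 -0.8; 2.08 -2.46 -1.86 -0.9; 2.13 -2.43 -1.86 -0.8; 2.15 -2.4 -1.86 -0.9; 2.2 -2.36 -1.85 -0.9; 2.23 -2.33 -1.86 -0.8
```

Emit:
{"api": "move_arm", "payload": {
  "motion": "0 0 -2.52 0; 0 0 -2.53 0; 0 0 -2.52 0; 2.01 -2.52 -1.86 -0.9; 2.05 -2.49 -1.85 -0.8; 2.08 -2.46 -1.86 -0.9; 2.13 -2.43 -1.86 -0.8; 2.15 -2.4 -1.86 -0.9; 2.2 -2.36 -1.85 -0.9; 2.23 -2.33 -1.86 -0.8; 0 0 0 0; 0 0 0 0"
}}

```text
time: 7.7
tool_pos: [0.4998, 0.0581, 0.2001]
eef_rot: [0.0, 0.678, 0.735, 0.0]
ft_force: [1.2, -0.8, -1.9]
gripper_width: 0.225
```

```bash
python3 - <<'E'
from h import *
s=ctrl.get_state();print(s['tool_pos'],th(s),s['gripper_width'],s['time'],s['ft_force'])
im=ctrl.snapshot("wrist");cv2.imwrite("pics/w8.png",im)
for t,z in [("base_tray",.052),("lift_tray",.052)]:
  for r in ctrl.masks_of("wrist",t)[:4]:
    print(t,round(r['p'],2),r['rect'],*maskpose("wrist",r['pixels'],z,s))
for t,z in [("base_tray",0),("base_ledge",.044),("long_row",.004),("short_row",.004),("single_end",.044),("short_bar_mid",.011)]:
    for r in ctrl.tip_of("wrist",t)[:3]:
        print(t,round(r['p'],2),np.round(r['centre'],1),np.round(ray("wrist",r['centre'],z,s)*1000,1))
E
```

```text
[0.49979907 0.05814684 0.20006353] 94.63716985846663 0.22506095413098634 7.7 [ 1.23809984 -0.77129612 -1.91307675]
base_tray 0.6 [160.0, 88.1, 326.6, 257.0] [483.9  55. ] [161.5 177.7] 94.9
lift_tray 0.5 [231.6, 320.8, 238.3, 330.8] [ 481.6 -125. ] [ 5.9 11.2] 93.4
base_tray 0.71 [246.7 168.3] [483.8  55.5   0. ]
long_row 0.9 [218.2 170.9] [450.6  50.4   4. ]
long_row 0.61 [424.5 143.6] [686.1 101.7   4. ]
short_row 0.66 [271.9 190.9] [516.   31.2   4. ]
short_bar_mid 0.64 [475.6 257. ] [778.  -31.8  11. ]
short_bar_mid 0.57 [427.  145.9] [685.7  99.8  11. ]
```

View pics/w8.png

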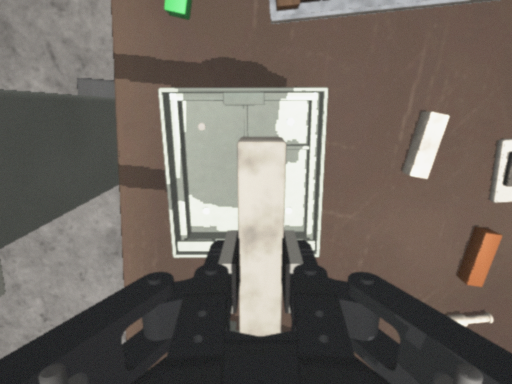

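```bash
python3 - <<'E'
from h import *
c=plan(451,52,60,94.9)
c=plan(451,52,-1,94.9,n=4,start=c)
E
```

```text
4 -0.04 -1.23 3.48 -0.1; -0.04 -1.24 3.49 -0.1; -0.04 -1.23 3.48 -0.1; -0.04 -1.23 3.49 -0
4 0 -0 1.52 -0; 0 -0 1.53 -0; 0 -0 1.52 -0; 0 -0 1.53 -0
```

Emit:
{"api": "move_arm", "payload": {
  "motion": "-0.04 -1.23 3.48 -0.1; -0.04 -1.24 3.49 -0.1; -0.04 -1.23 3.48 -0.1; -0.04 -1.23 3.49 0; 0 0 1.5 0; 0 0 1.5 0; 0 0 1.5 0; 0 0 0.8 0; 0 0 0.4 0; 0 0 0.2 0; 0 0 0 0"
}}

```text
time: 9.25
tool_pos: [0.4511, 0.0522, 0.0016]
eef_rot: [0.0, 0.676, 0.737, 0.0]
ft_force: [0.8, 0.6, -1.3]
gripper_width: 0.228
```

Emit:
{"api": "move_arm", "payload": {
  "motion": "0 0 0.2 0; 0 0 0.1 0; 0 0 0 0"
}}

```text
time: 9.55
tool_pos: [0.4509, 0.0522, -0.0016]
eef_rot: [-0.0, 0.676, 0.737, 0.0]
ft_force: [0.2, 0.1, -1.9]
gripper_width: 0.229
```

Emit:
{"api": "move_arm", "payload": {
  "motion": "0 0 0 0; 0 0 0 0; 0 0 0 0; 0 0 -2 0; 0 0 -4 0; 0 0 -4 0; 0 0 -4 0",
  "fingers": 3.3
}}

```text
time: 10.25
tool_pos: [0.4506, 0.0522, 0.14]
eef_rot: [-0.0, 0.676, 0.737, 0.0]
ft_force: [2.6, 0.4, -0.4]
gripper_width: 0.387
```

```bash
python3 - <<'E'
from h import *
s=ctrl.get_state();print(s['tool_pos'],th(s),s['gripper_width'],s['time'],s['ft_force'])
im=ctrl.snapshot("wrist");cv2.imwrite("pics/w9.png",im)
for t,z in [("base_tray",.052),("long_bar_mid",.027),("short_bar_mid",.022)]:
  for r in ctrl.masks_of("wrist",t)[:4]:
    print(t,round(r['p'],2),r['rect'],*maskpose("wrist",r['pixels'],z,s))
E
```

```text
[0.4506082  0.05221846 0.14000396] 94.88645931382491 0.386916433600759 10.25 [ 2.61226402  0.39804781 -0.39404193]
base_tray 0.74 [197.6, 81.9, 409.2, 284.8] [483.8  55.1] [163. 178.] 94.9
long_bar_mid 0.75 [250.8, 121.6, 275.8, 241.1] [451.2  53.1] [ 20.4 109.1] 94.4
short_bar_mid 0.72 [479.6, 109.6, 511.1, 193.4] [660.1  96.6] [29.  74.7] 107.3
```

View pics/w9.png

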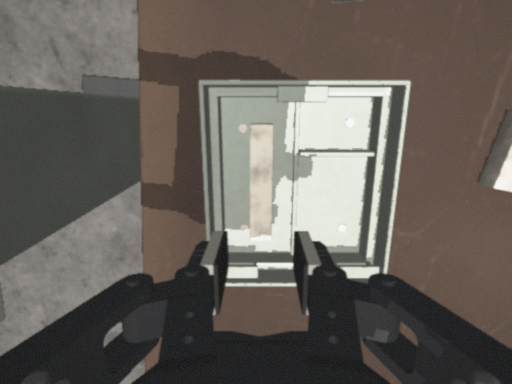

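The long bar lies in the full-length row (px 262,180). Now I'll look at the short bar.

```bash
python3 - <<'E'
from h import *
c=plan(684,99,180,80)
E
```

```text
6 0.45 3.93 -0.68 2.5; 0.62 3.91 -0.68 2.5; 0.78 3.88 -0.69 2.4; 0.95 3.84 -0.68 2.5; 1.12 3.79 -0.68 2.5; 1.28 3.75 -0.68 2.5
```

Emit:
{"api": "move_arm", "payload": {
  "motion": "0.45 3.93 -0.68 2.5; 0.62 3.91 -0.68 2.5; 0.78 3.88 -0.69 2.4; 0.95 3.84 -0.68 2.5; 1.12 3.79 -0.68 2.5; 1.28 3.75 -0.68 2.5; 0 0 0 0; 0 0 0 0",
  "fingers": 4.5
}}

```text
time: 11.25
tool_pos: [0.6835, 0.0991, 0.1768]
eef_rot: [-0.001, 0.766, 0.643, -0.001]
ft_force: [-0.2, -0.2, -0.1]
gripper_width: 0.528
```

```bash
python3 - <<'E'
from h import *
s=ctrl.get_state();print(s['tool_pos'],th(s),s['gripper_width'],s['time'],s['ft_force'])
im=ctrl.snapshot("wrist");cv2.imwrite("pics/w10.png",im)
for t,z in [("short_bar_mid",.022)]:
  for r in ctrl.masks_of("wrist",t)[:4]:
    print(t,round(r['p'],2),r['rect'],*maskpose("wrist",r['pixels'],z,s))
E
```

```text
[0.68345693 0.09907185 0.17676212] 80.01690051668156 0.5275739021963125 11.25 [-0.22310822 -0.23987816 -0.05555932]
short_bar_mid 0.89 [350.4, 233.7, 377.4, 281.2] [778.2 -15.9] [24.8 61. ] 85.6
short_bar_mid 0.85 [250.2, 138.1, 269.4, 206.6] [682.2 102.1] [20.9 72.1] 83.2
```

View pics/w10.png

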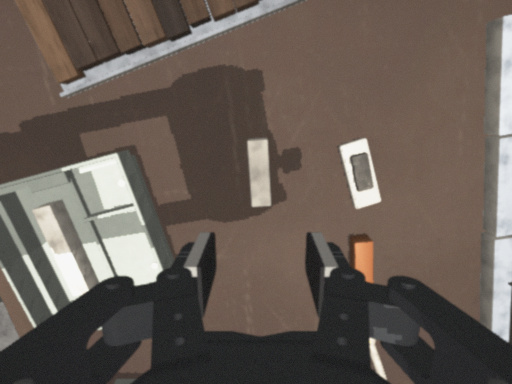

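The short white bar sits at px (259,172), free on all sides: (682, 102), 83.2°, 72 mm long. Grasping it.

```bash
python3 - <<'E'
from h import *
c=plan(682.2,102,40,83.2,n=4)
c=plan(682.2,102,-6,83.2,n=3,start=c)
E
```

```text
4 0.07 -0.03 3.46 -0.8; 0.08 -0.02 3.45 -0.8; 0.07 -0.03 3.46 -0.8; 0.08 -0.02 3.45 -0.8
3 -0 -0 1.53 0; -0 -0 1.54 0; -0 -0 1.53 0
```

Emit:
{"api": "move_arm", "payload": {
  "motion": "0.07 -0.03 3.46 -0.8; 0.08 -0.02 3.45 -0.8; 0.07 -0.03 3.46 -0.8; 0.08 -0.02 3.45 -0.8; 0 0 1.5 0; 0 0 1.5 0; 0 0 1 0; 0 0 0 0; 0 0 0 0"
}}

```text
time: 12.25
tool_pos: [0.6836, 0.1022, 0.0021]
eef_rot: [0.0, 0.748, 0.664, 0.001]
ft_force: [0.9, -0.5, 0.0]
gripper_width: 0.524
```

Emit:
{"api": "move_arm", "payload": {
  "motion": "0 -0.12 0.5 0; 0 0 0.3 0; 0 0 0 0"
}}

```text
time: 12.55
tool_pos: [0.6818, 0.1023, -0.0073]
eef_rot: [-0.0, 0.748, 0.664, -0.0]
ft_force: [0.2, -0.1, -0.5]
gripper_width: 0.529
```

Emit:
{"api": "move_arm", "payload": {
  "motion": "0 0 0 0; 0 0 0 0; 0 0 0 0; 0 0 0 0; 0 0 0 0",
  "fingers": 0,
  "grip_force": 60
}}

```text
time: 13.05
tool_pos: [0.6823, 0.1023, -0.0065]
eef_rot: [0.0, 0.748, 0.664, 0.0]
ft_force: [-0.6, -0.3, 5.4]
gripper_width: 0.227
```

```bash
python3 - <<'E'
from h import *
s=ctrl.get_state();print(s['tool_pos'],th(s),s['gripper_width'],s['time'],s['ft_force'])
b=np.radians(4.9);p=np.array([483.9,55])+[34*np.cos(b)+25*np.sin(b),34*np.sin(b)-25*np.cos(b)]
print(p)
z=s['tool_pos'][2]*1000
c=plan(682,102,z+90,83.2,n=3)
c=plan(*p,90,94.9,start=c)
c=plan(*p,z+6,94.9,n=5,start=c)
E
```

```text
[ 0.68225041  0.10227836 -0.00654922] 83.18472121486366 0.22743931883796936 13.05 [-0.6100929  -0.32035686  5.36889789]
[519.91116315  32.99554298]
3 -0.01 -0.01 -3 -0; -0.01 -0 -3 -0; -0.01 -0.01 -3 -0
5 -1.76 -3.06 -0.13 -2.3; -1.63 -3.12 -0.13 -2.4; -1.5 -3.19 -0.13 -2.3; -1.37 -3.24 -0.13 -2.4; -1.23 -3.3 -0.13 -2.3
5 0 -0 1.81 -0; 0 -0 1.81 -0; 0 -0 1.81 -0; 0 -0 1.81 -0; 0 -0 1.81 -0
```

Emit:
{"api": "move_arm", "payload": {
  "motion": "0 0 -3 0; 0 0 -3 0; 0 0 -3 0; -1.76 -3.06 -0.13 -2.3; -1.63 -3.12 -0.13 -2.4; -1.5 -3.19 -0.13 -2.3; -1.37 -3.24 -0.13 -2.4; -1.23 -3.3 -0.13 -2.3; 0 0 0 0; 0 0 1.8 0; 0 0 1.8 0; 0 0 1.8 0; 0 0 1.8 0; 0 0 1 0; 0 0 0 0; 0 0 0 0"
}}

```text
time: 14.65
tool_pos: [0.5202, 0.0333, 0.0079]
eef_rot: [0.0, 0.676, 0.737, 0.0]
ft_force: [-0.1, 0.4, -1.6]
gripper_width: 0.227
```

```bash
python3 - <<'E'
from h import *
s=ctrl.get_state();print(s['tool_pos'],th(s),s['gripper_width'],s['time'],s['ft_force'])
E
```

```text
[0.52023447 0.03330411 0.00794134] 94.88536467729612 0.22715128708196586 14.65 [-0.11382694  0.41164438 -1.61629836]
```

Emit:
{"api": "move_arm", "payload": {
  "motion": "0 0 0.6 0; 0 0 0.4 0; 0 0 0 0"
}}

```text
time: 14.95
tool_pos: [0.5201, 0.0333, -0.0024]
eef_rot: [0.0, 0.676, 0.737, 0.0]
ft_force: [-0.5, -0.1, 0.1]
gripper_width: 0.228
```

Emit:
{"api": "move_arm", "payload": {
  "motion": "0 0 0 0; 0 0 0 0; 0 0 0 0; 0 0 -2 0; 0 0 -4 0; 0 0 -4 0; 0 0 -4 0; 0 0 -2 0; 0 0 0 0",
  "fingers": 3.3
}}

```text
time: 15.85
tool_pos: [0.5212, 0.0332, 0.1608]
eef_rot: [0.002, 0.676, 0.737, 0.002]
ft_force: [-0.0, -0.9, -0.5]
gripper_width: 0.385
```

```bash
python3 - <<'E'
from h import *
s=ctrl.get_state();print(s['tool_pos'],th(s),s['gripper_width'],s['time'],s['ft_force'])
im=ctrl.snapshot("wrist");cv2.imwrite("pics/w11.png",im)
b=np.radians(4.9)
for t,z in [("base_tray",.052),("long_bar_mid",.027),("short_bar_mid",.026)]:
  for r in ctrl.masks_of("wrist",t)[:3]:
    m=maskpose("wrist",r['pixels'],z,s);d=m[0]-[483.9,55]
    print(t,round(r['p'],2),r['rect'],*m,"base:",d@[np.cos(b),np.sin(b)],d@[-np.sin(b),np.cos(b)])
E
```

```text
[0.52117902 0.03316517 0.16078404] 94.89123411117095 0.3851193972885853 15.85 [-0.02432876 -0.93947236 -0.50367973]
base_tray 0.85 [116.6, 48.5, 314.2, 251.4] [483.5  55.4] [162.4 177.4] 94.9 base: -0.364371349221393 0.43270488773130616
long_bar_mid 0.89 [174.0, 93.2, 204.1, 211.6] [452.8  52.4] [ 25.6 110.3] 93.8 base: -31.20842271169431 0.06596853947576722
long_bar_mid 0.25 [247.4, 143.7, 268.3, 214.4] [520.1  33.6] [22.2 72.4] 95.4 base: 34.2397775669712 -24.413881956058102
short_bar_mid 0.79 [247.1, 141.6, 267.5, 213.4] [519.8  32.9] [21.  71.7] 95.3 base: 33.881082131917694 -25.085698586450523
short_bar_mid 0.56 [461.8, 218.5, 512.0, 284.4] [768.9 -25.7] [38.3 76.1] 85.3 base: 277.06526371722276 -104.74888849675588
short_bar_mid 0.2 [216.0, 323.6, 263.5, 336.9] [ 485.2 -142.1] [2.3 5.5] 92.6 base: -15.540426665326939 -196.49069987930622
```

View pics/w11.png

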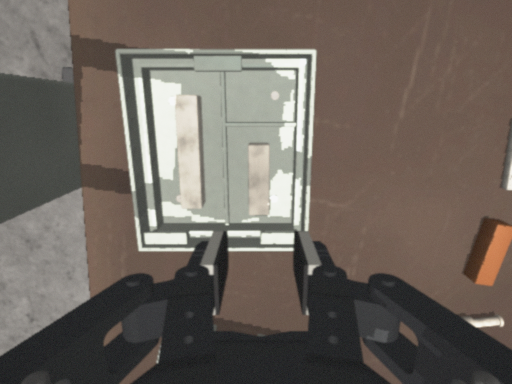

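Both bars lie in their rows: base-frame long (-31,0), short (34,-25). Now I'll turn the wrist to -100° and go over the lift tray.

```bash
python3 - <<'E'
from h import *
c=plan(496,-241,230,-100,turn=-194.9,n=24)
E
```

```text
24 -1.13 -0.19 -0.31 8.1; -1.15 -0.04 -0.3 8.1; -1.14 0.13 -0.31 8.2; -1.11 0.29 -0.31 8.1; -1.05 0.44 -0.3 8.1; -0.99 0.59 -0.31 8.1; -0.89 0.72 -0.31 8.1; -0.78 0.84 -0.31 8.2; -0.66 0.94 -0.3 8.1; -0.51 1.03 -0.31 8.1; -0.37 1.08 -0.31 8.1; -0.2 1.13 -0.3 8.2; -0.05 1.15 -0.31 8.1; 0.12 1.14 -0.31 8.1; 0.27 1.11 -0.3 8.1; 0.44 1.06 -0.31 8.1; 0.57 1 -0.31 8.2; 0.71 0.9 -0.31 8.1; 0.83 0.79 -0.3 8.1; 0.94 0.66 -0.31 8.1; 1.02 0.53 -0.31 8.1; 1.08 0.38 -0.3 8.2; 1.12 0.22 -0.31 8.1; 1.15 0.06 -0.31 8.1
```

Emit:
{"api": "move_arm", "payload": {
  "motion": "-1.13 -0.19 -0.31 8.1; -1.15 -0.04 -0.3 8.1; -1.14 0.13 -0.31 8.2; -1.11 0.29 -0.31 8.1; -1.05 0.44 -0.3 8.1; -0.99 0.59 -0.31 8.1; -0.89 0.72 -0.31 8.1; -0.78 0.84 -0.31 8.2; -0.66 0.94 -0.3 8.1; -0.51 1.03 -0.31 8.1; -0.37 1.08 -0.31 8.1; -0.2 1.13 -0.3 8.2",
  "fingers": 5
}}

```text
time: 17.25
tool_pos: [0.5078, -0.1042, 0.1932]
eef_rot: [-0.0, 1.0, -0.026, -0.001]
ft_force: [-0.2, 0.5, 0.2]
gripper_width: 0.582
```

Emit:
{"api": "move_arm", "payload": {
  "motion": "-0.05 1.15 -0.31 8.1; 0.12 1.14 -0.31 8.1; 0.27 1.11 -0.3 8.1; 0.44 1.06 -0.31 8.1; 0.57 1 -0.31 8.2; 0.71 0.9 -0.31 8.1; 0.83 0.79 -0.3 8.1; 0.94 0.66 -0.31 8.1; 1.02 0.53 -0.31 8.1; 1.08 0.38 -0.3 8.2; 1.12 0.22 -0.31 8.1; 1.15 0.06 -0.31 8.1; 0 0 0 0; 0 0 0 0"
}}

```text
time: 18.65
tool_pos: [0.4963, -0.2408, 0.2302]
eef_rot: [-0.0, -0.644, 0.765, 0.001]
ft_force: [-0.0, -0.3, -0.1]
gripper_width: 0.587
```

```bash
python3 - <<'E'
from h import *
s=ctrl.get_state();print(s['tool_pos'],th(s),s['gripper_width'],s['time'],s['qpos'])
im=ctrl.snapshot("wrist");cv2.imwrite("pics/w12.png",im)
for t,z in [("lift_tray",.052),("handle",.084)]:
  for r in ctrl.masks_of("wrist",t)[:3]:
    m=maskpose("wrist",r['pixels'],z,s)
    print(t,round(r['p'],2),r['rect'],*m)
# orange
hsv=cv2.cvtColor(im,cv2.COLOR_BGR2HSV);m=cv2.inRange(hsv,(5,120,80),(22,255,255))
n,l,st,ce=cv2.connectedComponentsWithStats(m)
for i in range(1,n):
  if st[i,4]>300: print("orange",st[i],*maskpose("wrist",l==i,.084,s))
for t,z in [("lift_tray",0),("handle",.075),("single_end",.044)]:
    for r in ctrl.tip_of("wrist",t)[:2]:
        print(t,round(r['p'],2),np.round(r['centre'],1),np.round(ray("wrist",r['centre'],z,s)*1000,1))
E
```

```text
[ 0.49630085 -0.24078048  0.23020592] -99.78836209834073 0.5872084089662457 18.65 [-5.91498895e-01  9.83780265e-02  1.46738354e+00  1.98411376e-04
  1.57742133e+00  2.72093349e+00]
lift_tray 0.87 [182.7, 82.2, 336.8, 242.7] [ 496.3 -243.3] [162.8 179.1] 81.2
orange [ 254  110   11  121 1150] [ 496.5 -245.3] [  9.9 124. ] 80.4
orange [ 100  169   60   31 1021] [ 629.8 -256.5] [18.5 60.6] 5.8
lift_tray 0.74 [258.9 160.8] [ 497.2 -243.9    0. ]
handle 0.9 [261.3 172.9] [ 494.5 -243.4   75. ]
single_end 0.92 [258.2 230. ] [ 511.1 -168.1   44. ]
```

View pics/w12.png

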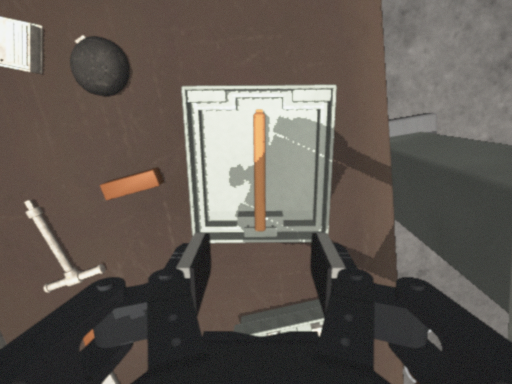

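The wrist view shows the handle at px (259,170), aligned with the jaws' closing axis, with its single ledge toward the gripper. I'll descend to grip it, tips about 9 mm below the bar.

```bash
python3 - <<'E'
from h import *
c=plan(496.4,-244.2,90,-99,n=4)
E
```

```text
4 0.09 -0.01 3.53 -0.2; 0.09 -0.01 3.52 -0.3; 0.09 -0.02 3.53 -0.2; 0.08 -0.01 3.53 -0.2
```

Emit:
{"api": "move_arm", "payload": {
  "motion": "0.09 -0.01 3.53 -0.2; 0.09 -0.01 3.52 -0.3; 0.09 -0.02 3.53 -0.2; 0.08 -0.01 3.53 -0.2; 0 0 1.3 0; 0 0 1.3 0; 0 0 1.3 0; 0 0 0 0; 0 0 0 0"
}}

```text
time: 19.85
tool_pos: [0.4968, -0.2448, 0.0518]
eef_rot: [0.0, -0.649, 0.761, -0.0]
ft_force: [0.7, 0.3, -0.0]
gripper_width: 0.582
```

```bash
python3 - <<'E'
from h import *
s=ctrl.get_state();print(s['tool_pos'],th(s),s['gripper_width'],s['time'],s['ft_force'])
im=ctrl.snapshot("wrist");cv2.imwrite("pics/w13.png",im)
im=ctrl.snapshot("scene");cv2.imwrite("pics/s13.png",cv2.resize(im[120:220,220:340],None,fx=6,fy=6,interpolation=cv2.INTER_CUBIC))
E
```

```text
[ 0.49676502 -0.24477524  0.05183136] -99.10897879758106 0.581867657246058 19.85 [ 0.74737076  0.26255052 -0.01846501]
```

View pics/w13.png

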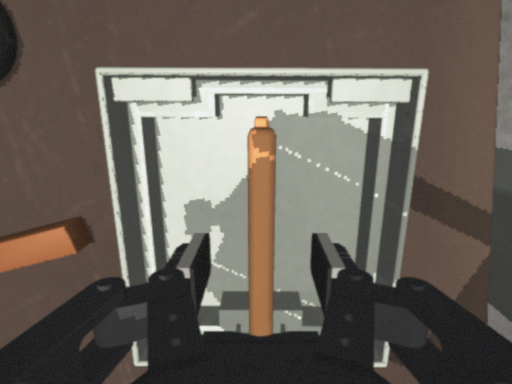

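View pics/s13.png

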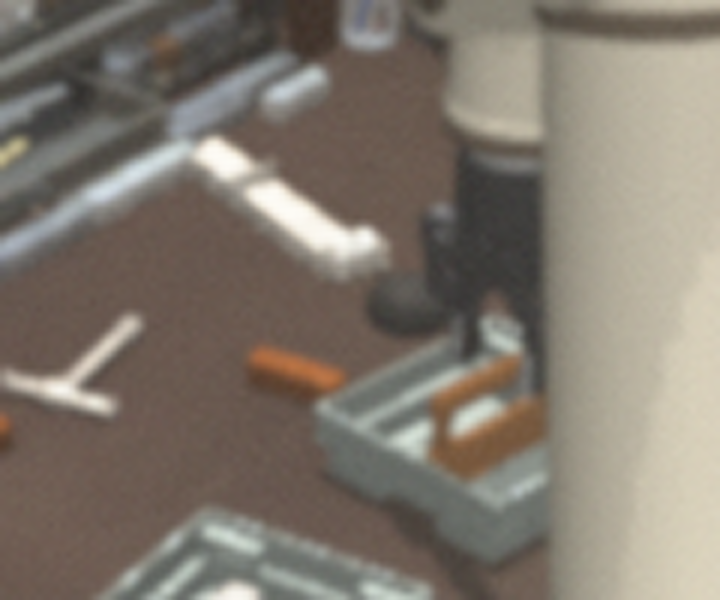

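Emit:
{"api": "move_arm", "payload": {
  "motion": "0 0 0 0; 0 0 0 0; 0 0 0 0; 0 0 0 0; 0 0 0 0; 0 0 0 0",
  "fingers": 0,
  "grip_force": 110
}}

```text
time: 20.55
tool_pos: [0.4966, -0.2447, 0.0518]
eef_rot: [0.0, -0.649, 0.761, -0.0]
ft_force: [-2.0, 2.3, 7.9]
gripper_width: 0.115
```

```bash
python3 - <<'E'
from h import *
s=ctrl.get_state();print(s['tool_pos'],th(s),s['gripper_width'],s['time'],s['ft_force'])
im=ctrl.snapshot("wrist");cv2.imwrite("pics/w14.png",im)
E
```

```text
[ 0.49664896 -0.24469279  0.05180926] -99.11380679875614 0.11457601696998208 20.55 [-1.98589495  2.25353564  7.87182495]
```

View pics/w14.png

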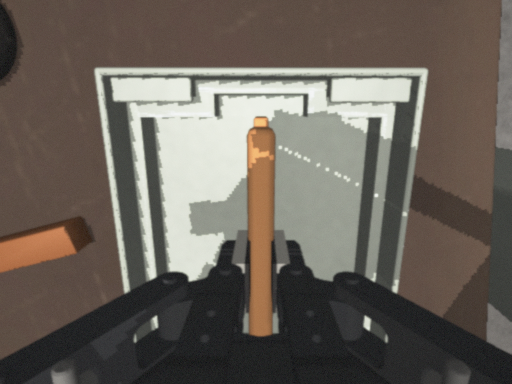

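Emit:
{"api": "move_arm", "payload": {
  "motion": "0 0 -0.5 0; 0 0 -1 0; 0 0 -2 0; 0 0 -2.5 0; 0 0 -2.5 0; 0 0 -2.5 0; 0 0 -2 0; 0 0 -1 0; 0 0 0 0; 0 0 0 0"
}}

```text
time: 21.6
tool_pos: [0.4961, -0.2444, 0.1903]
eef_rot: [-0.0, -0.649, 0.761, 0.0]
ft_force: [-0.6, -1.1, -4.1]
gripper_width: 0.109
```

```bash
python3 - <<'E'
from h import *
s=ctrl.get_state();print(s['tool_pos'],th(s),s['gripper_width'],s['time'],s['ft_force'],s['moment'])
im=ctrl.snapshot("wrist");cv2.imwrite("pics/w15.png",im)
cz=s['tool_pos'][2]-.0518
for r in ctrl.masks_of("wrist","lift_tray")[:2]:
    print(round(r['p'],2),r['rect'],*maskpose("wrist",r['pixels'],.052+cz,s))
E
```

```text
[ 0.49614234 -0.24441405  0.19027547] -99.11382645474906 0.10851706474941282 21.6 [-0.57536356 -1.13888802 -4.05365739] [-0.00535923 -0.01773571 -0.00629669]
0.83 [97.0, 66.1, 429.7, 343.6] [ 494.3 -254.4] [153.8 161.4] 170.9
```

View pics/w15.png

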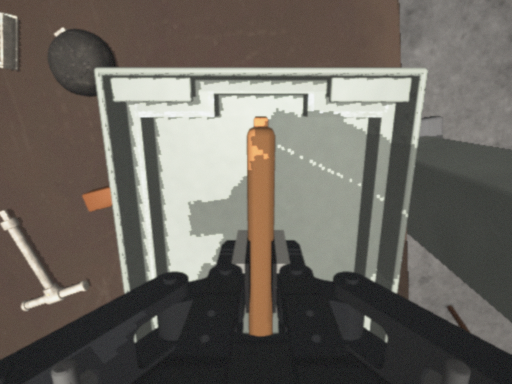

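```bash
python3 - <<'E'
from h import *
s=ctrl.get_state();zz=s['tool_pos'][2]-.0518+.052
im=cv2.imread("pics/w15.png");g=cv2.cvtColor(im,cv2.COLOR_BGR2GRAY).astype(float)
cv2.imwrite("pics/w15z.png",np.hstack([cv2.resize(im[50:130,80:160],None,fx=5,fy=5),cv2.resize(im[50:130,370:450],None,fx=5,fy=5)]))
T=np.linalg.inv(tool(s))
for uv in [(97,69),(427,69)]:
    p=ray("wrist",uv,zz,s); print((T@[*p,1])[:3]*1000)
E
```

```text
[ 86.56790582 -78.79380657  -0.40860809]
[86.62507768 80.56052439 -0.14120836]
```

View pics/w15z.png

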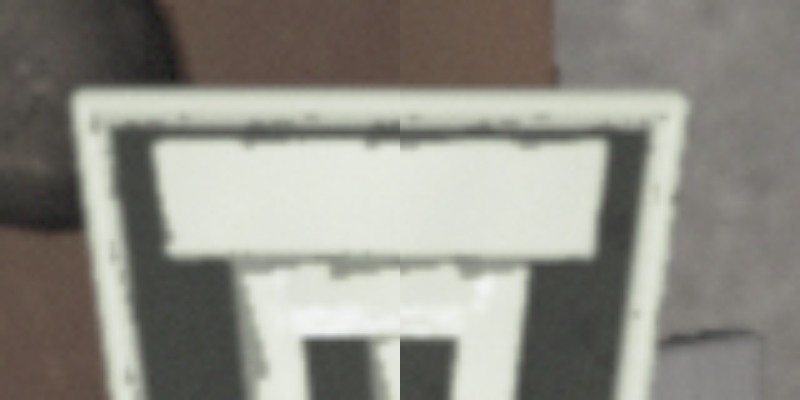

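The tray did not slip or tilt after the lift (the image is identical), and its offset in the tool frame is about (-1, 0.4) mm. Now the half turn and carry.

```bash
python3 - <<'E'
from h import *
c=plan(483.2,56.2,190,94.9,turn=94.9-th(ctrl.get_state())if False else 194.0,n=27)
E
```

```text
27 -1.09 0.22 -0 -7.2; -1.11 0.09 -0 -7.2; -1.11 -0.06 -0 -7.2; -1.1 -0.19 -0 -7.1; -1.07 -0.33 -0 -7.2; -1.01 -0.46 -0 -7.2; -0.95 -0.58 -0 -7.2; -0.87 -0.7 -0 -7.2; -0.77 -0.8 -0 -7.2; -0.67 -0.89 -0.01 -7.2; -0.55 -0.97 0 -7.1; -0.43 -1.03 0 -7.2; -0.29 -1.07 0 -7.2; -0.16 -1.11 0 -7.2; -0.02 -1.11 0 -7.2; 0.12 -1.11 0 -7.2; 0.26 -1.08 0 -7.1; 0.39 -1.05 0 -7.2; 0.52 -0.98 0 -7.2; 0.64 -0.91 -0 -7.2; 0.74 -0.83 -0 -7.2; 0.85 -0.73 -0 -7.2; 0.93 -0.61 -0 -7.2; 1 -0.49 -0 -7.1; 1.05 -0.37 -0 -7.2; 1.09 -0.23 -0 -7.2; 1.11 -0.09 -0 -7.2
```

Emit:
{"api": "move_arm", "payload": {
  "motion": "-1.09 0.22 0 -7.2; -1.11 0.09 0 -7.2; -1.11 -0.06 0 -7.2; -1.1 -0.19 0 -7.1; -1.07 -0.33 0 -7.2; -1.01 -0.46 0 -7.2; -0.95 -0.58 0 -7.2; -0.87 -0.7 0 -7.2; -0.77 -0.8 0 -7.2; -0.67 -0.89 -0.01 -7.2; -0.55 -0.97 0 -7.1; -0.43 -1.03 0 -7.2; -0.29 -1.07 0 -7.2; -0.16 -1.11 0 -7.2"
}}

```text
time: 23.1
tool_pos: [0.4894, -0.0882, 0.1903]
eef_rot: [-0.0, 1.0, 0.016, -0.001]
ft_force: [0.3, -0.3, -2.9]
gripper_width: 0.11
```

Emit:
{"api": "move_arm", "payload": {
  "motion": "-0.02 -1.11 0 -7.2; 0.12 -1.11 0 -7.2; 0.26 -1.08 0 -7.1; 0.39 -1.05 0 -7.2; 0.52 -0.98 0 -7.2; 0.64 -0.91 0 -7.2; 0.74 -0.83 0 -7.2; 0.85 -0.73 0 -7.2; 0.93 -0.61 0 -7.2; 1 -0.49 0 -7.1; 1.05 -0.37 0 -7.2; 1.09 -0.23 0 -7.2; 1.11 -0.09 0 -7.2; 0 0 0 0; 0 0 0 0; 0 0 0 0"
}}

```text
time: 24.7
tool_pos: [0.4835, 0.0555, 0.1909]
eef_rot: [-0.0, 0.677, 0.736, -0.0]
ft_force: [1.5, -0.0, -4.2]
gripper_width: 0.111
```

```bash
python3 - <<'E'
from h import *
s=ctrl.get_state();print(s['tool_pos'],th(s),s['gripper_width'],s['time'],s['ft_force'],s['qpos'])
im=ctrl.snapshot("wrist");cv2.imwrite("pics/w16.png",im)
im=ctrl.snapshot("scene");cv2.imwrite("pics/s16.png",cv2.resize(im[130:270,180:360],None,fx=4,fy=4,interpolation=cv2.INTER_CUBIC))
plan(483.2,56.2,113,94.9,n=5)
E
```

```text
[0.48350999 0.05551528 0.19086447] 94.71103428739303 0.11094398875311054 24.7 [ 1.48759148 -0.0154142  -4.19558883] [-4.41078749e-02 -2.42785091e-02  1.67366140e+00 -5.65344214e-05
  1.49280595e+00 -1.26326519e-01]
5 0.01 -0.01 1.56 -0; 0.02 -0 1.56 -0.1; 0.01 -0.01 1.56 0; 0.02 -0.01 1.56 -0; 0.01 -0 1.57 -0
```

View pics/w16.png

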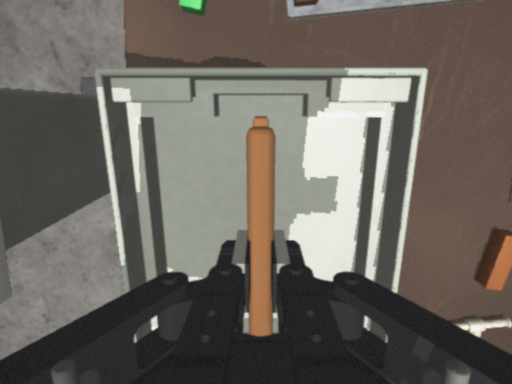

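View pics/s16.png

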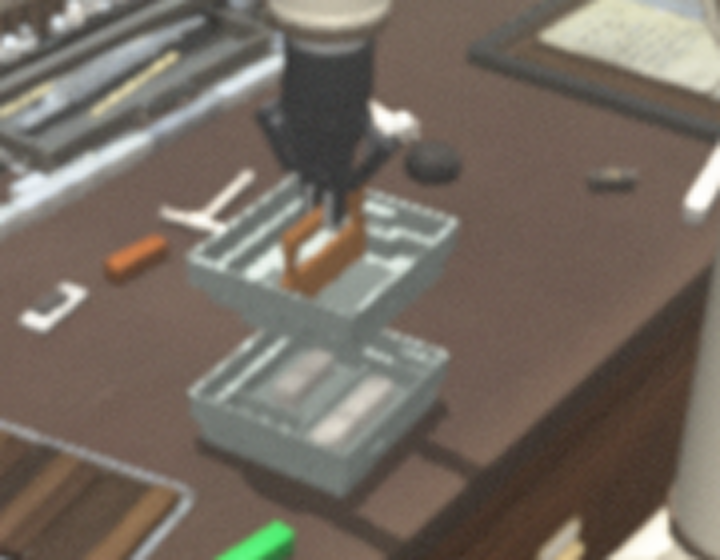

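The tray hangs level over the base tray with its two-ledge end at the base's single-ledge end. Lowering.

Emit:
{"api": "move_arm", "payload": {
  "motion": "0.01 -0.01 1.56 -0.1; 0.02 0 1.56 -0.1; 0.01 -0.01 1.56 0; 0.02 -0.01 1.56 0; 0.01 0 1.5 0; 0 0 0 0; 0 0 0 0"
}}

```text
time: 25.5
tool_pos: [0.4833, 0.0564, 0.1142]
eef_rot: [-0.0, 0.675, 0.737, -0.0]
ft_force: [-0.5, -0.1, -2.0]
gripper_width: 0.109
```

```bash
python3 - <<'E'
from h import *
s=ctrl.get_state();print(s['tool_pos'],th(s),s['gripper_width'],s['time'],s['ft_force'])
im=ctrl.snapshot("top");cv2.imwrite("pics/t17.png",cv2.resize(im[185:270,170:290],None,fx=6,fy=6,interpolation=cv2.INTER_CUBIC))
plan(483.2,56.2,100,94.9,n=3)
E
```

```text
[0.48331995 0.05638088 0.11420522] 95.03414101237404 0.10870113692349807 25.5 [-0.53616127 -0.10867707 -1.98159086]
3 -0.01 -0.01 0.49 0; -0 -0.02 0.48 0.1; -0.01 -0.01 0.49 0
```

Emit:
{"api": "move_arm", "payload": {
  "motion": "0 -0.01 0.48 0; 0 0 0.48 0.1; 0 0 0.2 0; 0 0 0.15 0; 0 0 0 0"
}}

```text
time: 26.05
tool_pos: [0.483, 0.0566, 0.1005]
eef_rot: [-0.0, 0.676, 0.737, -0.0]
ft_force: [0.8, 0.2, -2.7]
gripper_width: 0.109
```

Emit:
{"api": "move_arm", "payload": {
  "motion": "0 0 0.15 0; 0 0 0.15 0; 0 0 0 0; 0 0 0 0"
}}

```text
time: 26.45
tool_pos: [0.4831, 0.0566, 0.0977]
eef_rot: [-0.0, 0.676, 0.737, 0.0]
ft_force: [0.5, 0.4, -4.3]
gripper_width: 0.106
```

Already 6 mm inside the rim without contact forces; continuing to touch down.

Emit:
{"api": "move_arm", "payload": {
  "motion": "0 0 0.1 0; 0 0 0.1 0; 0 0 0 0; 0 0 0 0"
}}

```text
time: 26.85
tool_pos: [0.4832, 0.0566, 0.0958]
eef_rot: [0.0, 0.676, 0.737, 0.0]
ft_force: [0.5, 0.1, -1.4]
gripper_width: 0.111
```

Emit:
{"api": "move_arm", "payload": {
  "motion": "0 0 0.05 0; 0 0 0.05 0; 0 0 0 0; 0 0 0 0"
}}

```text
time: 27.25
tool_pos: [0.4833, 0.0566, 0.0957]
eef_rot: [0.0, 0.676, 0.737, 0.0]
ft_force: [-7.1, 0.7, 14.9]
gripper_width: 0.106
```

```bash
python3 - <<'E'
from h import *
s=ctrl.get_state();print(s['tool_pos'],th(s),s['gripper_width'],s['time'],s['ft_force'])
im=ctrl.snapshot("scene");cv2.imwrite("pics/s18.png",cv2.resize(im[170:270,200:320],None,fx=6,fy=6,interpolation=cv2.INTER_CUBIC))
E
```

```text
[0.48327183 0.05660384 0.09572435] 94.98942693362164 0.10569892838705483 27.25 [-7.13695675  0.74120197 14.86215534]
```

View pics/s18.png

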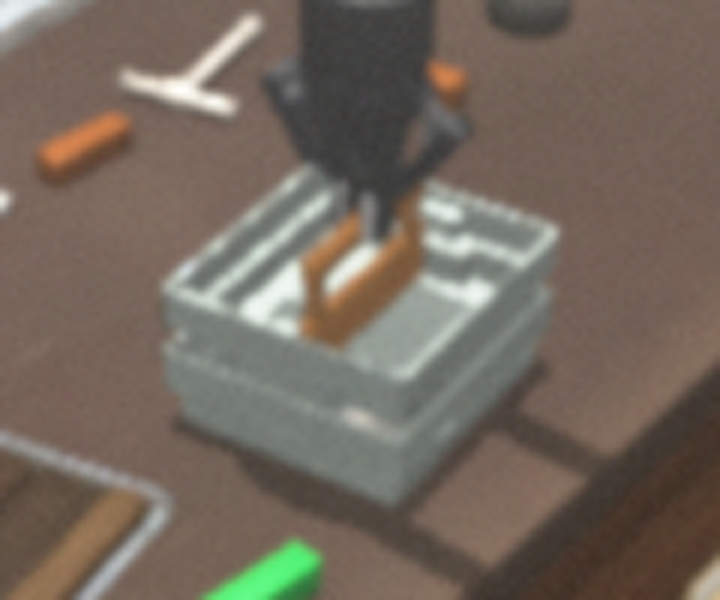

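Contact came at the expected height: the underside is about 44 mm up and the force 15 N. Releasing.

Emit:
{"api": "move_arm", "payload": {
  "motion": "0 0 -0.05 0; 0 0 0 0"
}}

```text
time: 27.5
tool_pos: [0.4832, 0.0566, 0.0957]
eef_rot: [0.0, 0.676, 0.737, 0.0]
ft_force: [-4.0, -0.3, 8.8]
gripper_width: 0.105
```

Emit:
{"api": "move_arm", "payload": {
  "motion": "0 0 0 0; 0 0 0 0; 0 0 0 0; 0 0 0 0; 0 0 0 0; 0 0 -1 0; 0 0 -2 0; 0 0 -3 0; 0 0 -4 0; 0 0 -4 0; 0 0 0 0; 0 0 0 0; 0 0 0 0",
  "fingers": 5
}}

```text
time: 28.8
tool_pos: [0.4828, 0.0566, 0.2347]
eef_rot: [-0.0, 0.676, 0.737, -0.0]
ft_force: [0.4, 0.1, -0.3]
gripper_width: 0.584
```

```bash
python3 - <<'E'
from h import *
s=ctrl.get_state();print(s['tool_pos'],th(s),s['gripper_width'],s['time'],s['ft_force'])
im=ctrl.snapshot("wrist");cv2.imwrite("pics/w19.png",im)
for r in ctrl.masks_of("wrist","lift_tray")[:2]:
    print(round(r['p'],2),r['rect'],*maskpose("wrist",r['pixels'],.096,s))
for t,z in [("lift_tray",.044),("handle",.119),("single_end",.088)]:
    for r in ctrl.tip_of("wrist",t)[:2]: print(t,round(r['p'],2),np.round(ray("wrist",r['centre'],z,s)*1000,1))
im=ctrl.snapshot("scene");cv2.imwrite("pics/s19.png",cv2.resize(im[150:270,180:320],None,fx=5,fy=5,interpolation=cv2.INTER_CUBIC))
im=ctrl.snapshot("top");cv2.imwrite("pics/t19.png",cv2.resize(im[130:260,110:380],None,fx=2.9,fy=2.9))
E
```

```text
[0.48280366 0.05659062 0.23471109] 94.98468673975742 0.5844260363806328 28.8 [ 0.36757053  0.06793034 -0.29711473]
0.75 [176.2, 84.3, 349.8, 263.8] [483.6  54. ] [161.4 178.4] 95.0
lift_tray 0.78 [484.1  60.9  44. ]
handle 0.7 [486.5  58.2 119. ]
single_end 0.72 [490.6 -22.9  88. ]
```

View pics/w19.png

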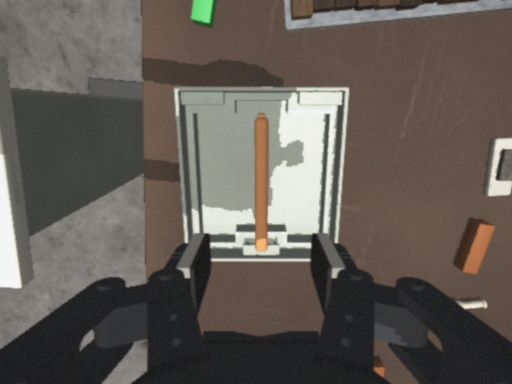

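View pics/s19.png

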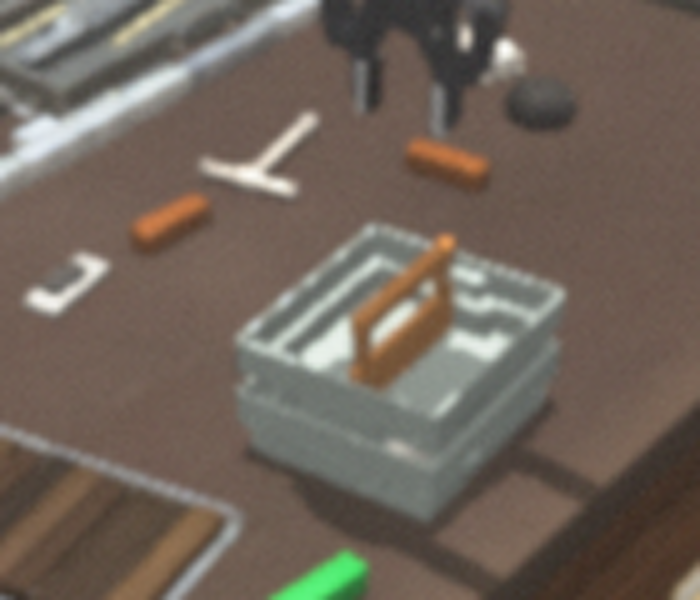

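View pics/t19.png

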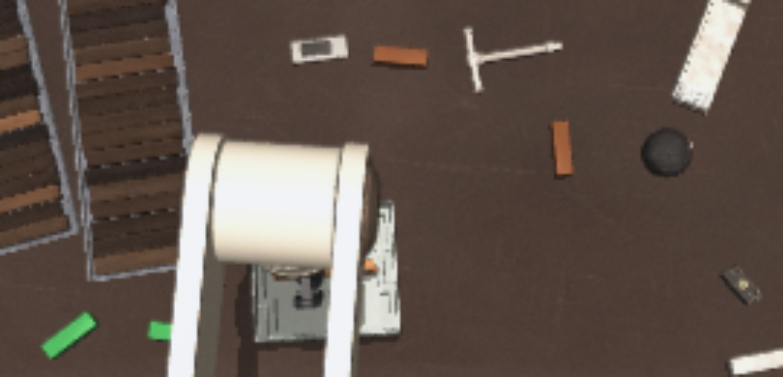

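The lift tray sits level at (483.6, 54), 95.0°, with an even gap all round and the fingers clear. Handing in.

```bash
python3 -c "
from plant import ctrl
print(ctrl.hand_in())"
```

```text
the job is handed in; nothing more can be done
None
```

I sorted both bars into the base tray, set the lift tray on its ledges half a turn round, and handed the job in at about 29 s. The hand-in gave no verdict.

**Last checks:**
- **Bars:** seen in the base tray's frame before the lift tray covered them, the long one was at about (-31, 0) mm and the short one at (34, -25) mm. Both were within about 1° of their rows. After that they could not be seen.
- **Lift tray:**
  - It is centred within about 1–2 mm of the base tray.
  - It touched down with its underside about 44 mm up.
  - The gap all round looks even.
  - The single ledge is over the base's two-ledge end.
- **Release:** I let go only after it touched down (about 15 N), and the gripper ended clear above it.
- **Bystanders:** in the final pictures the bystanders look unmoved.

**What disagreed:** the stated fingertip position did not match what I saw. The tips stood about 7 mm behind the TCP instead of 14 mm ahead of it. The first close on the long bar therefore went over its top without moving it, and I regrasped it about 23 mm lower. In the last picture the network's centre for the lift tray was about 7 mm off its outline in y; I trusted the outline, which matched the arm pose.

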